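# Front up two rows of mixer cans in their rails

### The job

Cans have been taken from the end-plate end of the two can rails on the bar cart, so both rows now stand short of their end plates. Gently push each row from behind its last can along its lane as one train, without letting it come apart, until its first can is up against its end plate and all three cans touch. Only push: do not lift or tip any can, and leave the shaker, the jar of caps and the funnel where they stand.

Things in the scene. Friction and masses are not known exactly. Their poses are not given: they have to be found in the camera images.
- near_can_rail: the can rail nearer to the robot: one lane of folded stainless sheet, 63 mm wide (x), 330 mm long (y), does not shift. Origin: centre of its underside, on the shelf; y runs along the lane towards its end plate (to the robot's left), z up. Floor 8 mm above the shelf; side strips 3 mm thick, 57 mm apart, tops 30 mm above the shelf. End plate: inner face y = +160 mm, top 63 mm above the shelf. The end y = -165 mm is open
- near_lane_end (a point): end of the lane of the near rail: point on its floor, mid-width, at the end plate's inner face; axes as the rail's. Three cans in a touching row stand in the lane, the first 40 to 110 mm short of the plate (rows differ). Pushed home, the first can's centre is 26.5 mm before this point along y, the third's 132.5 mm
- far_can_rail: the can rail farther from the robot: one lane of folded stainless sheet, 63 mm wide (x), 330 mm long (y), does not shift. Origin: centre of its underside, on the shelf; y runs along the lane towards its end plate (to the robot's left), z up. Floor 8 mm above the shelf; side strips 3 mm thick, 57 mm apart, tops 30 mm above the shelf. End plate: inner face y = +160 mm, top 63 mm above the shelf. The end y = -165 mm is open
- far_lane_end (a point): end of the lane of the far rail: point on its floor, mid-width, at the end plate's inner face; axes as the rail's. Three cans in a touching row stand in the lane, the first 40 to 110 mm short of the plate (rows differ). Pushed home, the first can's centre is 26.5 mm before this point along y, the third's 132.5 mm
- near_can_a: plain aluminium 150 ml drinks can standing upright, 53 mm diameter, 88 mm high, about 165 g; origin at the centre of its underside, z up its axis. One of the three cans in the near rail; which of the three stands first, middle or last changes from start to start
- near_can_b: plain aluminium 150 ml drinks can standing upright, 53 mm diameter, 88 mm high, about 165 g; origin at the centre of its underside, z up its axis. One of the three cans in the near rail; which of the three stands first, middle or last changes from start to start
- near_can_c: plain aluminium 150 ml drinks can standing upright, 53 mm diameter, 88 mm high, about 165 g; origin at the centre of its underside, z up its axis. One of the three cans in the near rail; which of the three stands first, middle or last changes from start to start
- far_can_a: plain aluminium 150 ml drinks can standing upright, 53 mm diameter, 88 mm high, about 165 g; origin at the centre of its underside, z up its axis. One of the three cans in the far rail; which of the three stands first, middle or last changes from start to start
- far_can_b: plain aluminium 150 ml drinks can standing upright, 53 mm diameter, 88 mm high, about 165 g; origin at the centre of its underside, z up its axis. One of the three cans in the far rail; which of the three stands first, middle or last changes from start to start
- far_can_c: plain aluminium 150 ml drinks can standing upright, 53 mm diameter, 88 mm high, about 165 g; origin at the centre of its underside, z up its axis. One of the three cans in the far rail; which of the three stands first, middle or last changes from start to start
- shaker: bystander: slim aluminium cocktail shaker, 77 mm diameter, 205 mm tall, standing loose on the shelf to one side of the rails; origin at the centre of its underside
- cap_jar: bystander: open glass jar with stainless bottle caps, 90 mm diameter, 105 mm tall, standing loose to one side of the rails; origin at the centre of its underside
- funnel: bystander: steel funnel standing loose on its mouth, 120 mm diameter with a 15 mm wire loop at one side, 118 mm tall; origin at the centre of its underside
There are look-alikes about, which are no part of the job. Leave any green or yellow look-alike of the near_can_a alone. What is shaped like the near_can_c but purple is not meant.

How it is judged:
By the outcome, as a careful person would: the job done as asked, in the order asked, and still so for the second after the job is handed in, with the robot touching nothing.
It also fails if it takes over 51 s, if anything falls off the work surface, if the arm or the gripper's body presses on something with over 40 N, if the wrist force passes 120 N, or if a joint passes its speed limit or range.

### The arm

A 6-joint arm with a two-finger parallel gripper is mounted at the origin on the work surface. World frame = base frame: x ahead of the robot, y to its left, z up, the work surface at z = 0. Lengths are in m, angles in degrees, forces in N, time in s.
With the tool pointing down it reaches from about 0.35 to 0.875 m from the base axis. Payload 4.2 kg.
Tool frame: the origin (TCP) lies midway between the tips of the shut fingers; the grasp point (between the pads) lies 19 mm behind it; x points along the fingers, y is the direction in which the jaws open and shut, and the axes are right-handed (so a half turn about x gives the same grasp; the last joint's range is limited). The gripper opens to 87 mm and grips with 3 to 60 N. Pads are 19 mm wide; open, the fingers measure 117 mm over their backs; the gripper's body (75 mm by 190 mm) begins 51 mm behind the grasp point.
Start: joints at [87.353, 22.042, 0.453, 0, -68.411, -14.817], TCP at [0.188, 0.596, 0.223] pointing down, gripper open.
Joint ranges: [-179.83, 179.83], [-69.29, 118.12], [-61.27, 80.66], [-181.25, 117.63], [-171.15, -9.14], [-177.46, 177.46]. Speed limits (degrees/s): [159.86, 159.86, 180, 180, 180, 180].

### API

Orientations are given as a 3x3 rotation matrix whose columns are the frame's x, y, z axes.
In Python, from station import r gives the robot as it stands.
- The arm moves only by the tool play_rows, never from a script. Its argument "plan" is a list that holds one entry, the list of rows, each a list of 6 numbers: the shift along the tool's x, y, z in cm, then the turn, a rotation vector about the tool's x, y, z in units of 10 degrees (1.0 is 10 degrees). A call has 1 to 5 rows; each row is the pose to reach, as a shift and turn from the pose commanded when the call began, along the tool's axes at that moment; what a row does not reach only later rows make up. A row lasts 1/8 s, in which the tool goes at most 62.5 mm and 10.7 degrees, less where a joint would pass 70% of its speed; a pose out of reach is approached as far as the arm can. A call with a gripper value outside its range is refused whole. "hand" is the opening, from 0 (shut) to 1 (fully open), set as the call begins (left out, the last holds). The fingers move at their own pace and stop on an object; the grip force is fixed at half the most. Time passes only in rows, so rows that repeat a pose let the fingers close. It gives the time, the measured TCP pose, the force and the opening at its end, in the units of the state.
- r.sense(): the state, without advancing time (a new reading comes with each control period).
- r.capture(name): name is "scene" or "top" or "wrist"; returns (picture, depth): 480x640x3 uint8, blue, green, red; 480x640 float32, m along the optical axis (not along the pixel's ray), 0 where there is no reading.
- r.get_calibration(name): a dict with "vfov" (degrees; the focal length in pixels is half the picture's height over the tangent of half this angle, whatever the lens; pixels are square), "cx", "cy" (the principal point, pixels), "rvec" (rotation vector, rad) and "tvec" (3), from world to camera coordinates, as OpenCV has them. Camera axes: x right, y down, z forward; pixel columns grow to the right and rows downward; lengths in m; the calibration is good to about 2 mm. A picture is of the moment at which its call begins: read the wrist's pose just before it. get_calibration takes no time and is no camera call; for the wrist camera it gives the pose at the moment of the call.
- r.finish_job(): hands the job in, once; it reports no verdict.
The state is a dict: "time_s": time; "joints": joint angles; "joint_velocities": joint speeds; "effort": joint torques, N m; "tcp_pos": TCP position; "ee_rot": TCP orientation; "wrist_force": force on the tool from outside, world axes, zero at the start; "moment": the same for the moment, N m; "gripper_width": opening from 0.0 (shut) to 1.0 (fully open).
Only numpy, scipy, OpenCV 4.12 (cv2) and the standard library are available. Lean on these libraries where they do the work, as an engineer would, in place of code of your own. Each camera call takes 0.05 s, during which the arm holds its last target.

## Working session

There is one attempt and no reset: what is moved stays moved. The work goes in short steps, Python scripts to look and compute and a tool call to move; the robot and the scene stay as the last step left them, time stands still between calls to the robot, and variables do not carry over. Pictures are saved under pics/ and viewed, and the job is handed in when it is done.

Besides the shell and the picture viewer there is one more tool, called after ">>>" by a JSON object that holds its "api" and its "payload". play_rows: Moves the arm, as the interface text tells. Its arguments: {"type":"object","properties":{"plan":{"type":"array","items":{"type":"array","items":{"type":"array","items":{"type":"number"}}}},"hand":{"type":"number"}},"required":["plan"]}

```bash
mkdir -p pics; ls; python3 - <<'E'
from station import r
import cv2,numpy as np
s=r.sense();print(s)
for n in("scene","top"):
    p,d=r.capture(n);cv2.imwrite(f"pics/{n}0.png",p);np.save(f"pics/{n}0.npy",d)
    print(n,r.get_calibration(n))
E
```

```text
pics
{'time_s': 0.0, 'joints': array([ 8.73520795e+01,  2.20903372e+01,  3.77974958e-01, -2.77250271e-02,
       -6.84105796e+01, -1.48157492e+01]), 'joint_velocities': array([-0.016154  ,  0.02684953, -0.05414374,  0.0422916 , -0.01468786,
       -0.04266501]), 'effort': array([ 8.84130459e-04, -3.90671754e+01,  1.87402368e+01,  4.21970084e+00,
        1.09022786e-02, -1.92387556e-04]), 'tcp_pos': array([0.18737836, 0.59560844, 0.22145502]), 'ee_rot': array([[-5.48592802e-04, -3.00270702e-01, -9.53853870e-01],
       [-2.12262061e-03, -9.53851515e-01,  3.00271182e-01],
       [-9.99997597e-01,  2.18939649e-03, -1.14084706e-04]]), 'wrist_force': array([ 0.14486535, -0.01605258, -0.39956996]), 'moment': array([-0.07316595,  0.01144466, -0.02180015]), 'gripper_width': 0.9961020040445184}
scene {'vfov': 47.79761683085016, 'cx': 321.90721818597854, 'cy': 237.68105748054495, 'rvec': array([ 1.89579174,  1.89504297, -0.56336505]), 'tvec': array([-0.00787096, -0.38515628,  1.7445943 ])}
top {'vfov': 50.16705623244371, 'cx': 315.330545819425, 'cy': 235.81298530175, 'rvec': array([ 2.15568416, -2.2082338 ,  0.06389848]), 'tvec': array([0.00416055, 0.52790069, 1.4345727 ])}
```

View pics/scene0.png

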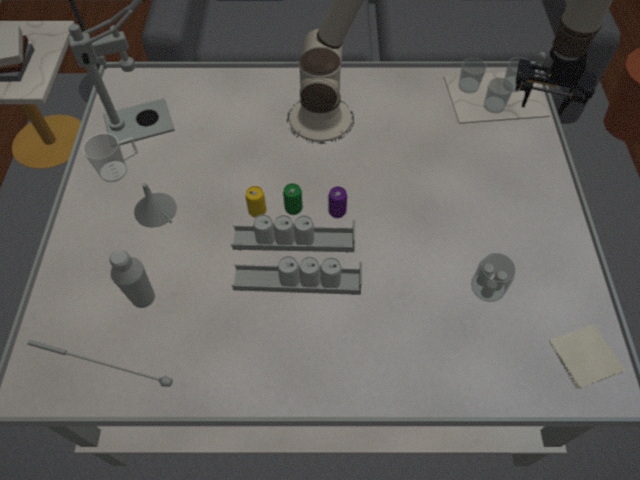

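View pics/top0.png

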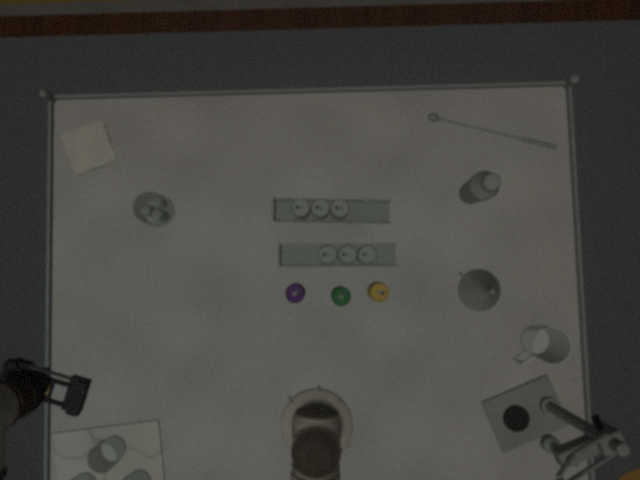

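The top view shows the near rail at v≈255 (plate u≈281, cans u≈328, 347, 367) and the far rail at v≈210 (plate u≈275, cans u≈301, 320, 340). The purple, green and yellow look-alikes stand loose at v≈293, outside the rails. Next I enlarge and measure.

```bash
cat > h.py <<'E'
import cv2,numpy as np
def cam(c):
    f=240/np.tan(np.radians(c['vfov']/2));K=np.array([[f,0,c['cx']],[0,f,c['cy']],[0,0,1]])
    R=cv2.Rodrigues(np.array(c['rvec']))[0];return K,R,np.array(c['tvec'])
def ray(c,uv,z):
    K,R,t=cam(c);o=-R.T@t;d=R.T@np.linalg.inv(K)@np.array([uv[0],uv[1],1.])
    return o+d*(z-o[2])/d[2]
def proj(c,P):
    K,R,t=cam(c);q=K@(R@np.array(P)+t);return q[:2]/q[2]
def cloud(c,d):
    K,R,t=cam(c);v,u=np.mgrid[:480,:640];P=np.stack([(u-K[0,2])/K[0,0]*d,(v-K[1,2])/K[1,1]*d,d],-1)
    return (P-t)@R
E
python3 - <<'E'
from station import r
from h import *
p=cv2.imread("pics/top0.png");d=np.load("pics/top0.npy");c=r.get_calibration("top")
X=cloud(c,d)
cr=X[185:310,260:405]
g=cv2.resize(p[185:310,260:405],None,fx=5.5,fy=4.7,interpolation=cv2.INTER_CUBIC);g=cv2.resize(p[185:310,260:405],None,fx=5,fy=5,interpolation=cv2.INTER_CUBIC)[:600]
cv2.imwrite("pics/crop.png",cv2.convertScaleAbs(g,alpha=1.5))
z=X[...,2]
print(z[280,400],z[255,300],z[210,375])
m=((z>0.075)&(z<0.12)).astype(np.uint8);m[:185]=0;m[310:]=0;m[:,:260]=0;m[:,405:]=0
n,l,s,ce=cv2.connectedComponentsWithStats(m)
for i in range(1,n):
    if s[i,4]>20: P=X[l==i];print(s[i],ce[i].round(1),P.min(0).round(3),P.max(0).round(3),ray(c,ce[i],.096).round(4))
E
```

```text
-0.005517136044402983 0.007597885862249545 0.011487010306956048
[291 198  59  20 892] [319.9 207.4] [ 0.572 -0.102  0.075] [0.627 0.055 0.104] [ 0.5989 -0.0234  0.096 ]
[318 244  19  20 295] [327.3 253.8] [ 0.449 -0.064  0.081] [ 0.5   -0.015  0.102] [ 0.4735 -0.04    0.096 ]
[338 244  39  20 598] [356.9 253.8] [ 0.446 -0.171  0.076] [ 0.499 -0.069  0.103] [ 0.4716 -0.1192  0.096 ]
[286 283  19  20 287] [294.7 292.6] [0.347 0.025 0.075] [0.397 0.074 0.094] [0.3724 0.0493 0.096 ]
[369 282  20  20 290] [378.9 291.2] [ 0.344 -0.201  0.075] [ 0.395 -0.15   0.096] [ 0.3709 -0.1746  0.096 ]
[332 287  19  19 291] [340.9 295.7] [ 0.335 -0.099  0.075] [ 0.384 -0.05   0.094] [ 0.3613 -0.0733  0.096 ]
```

View pics/crop.png

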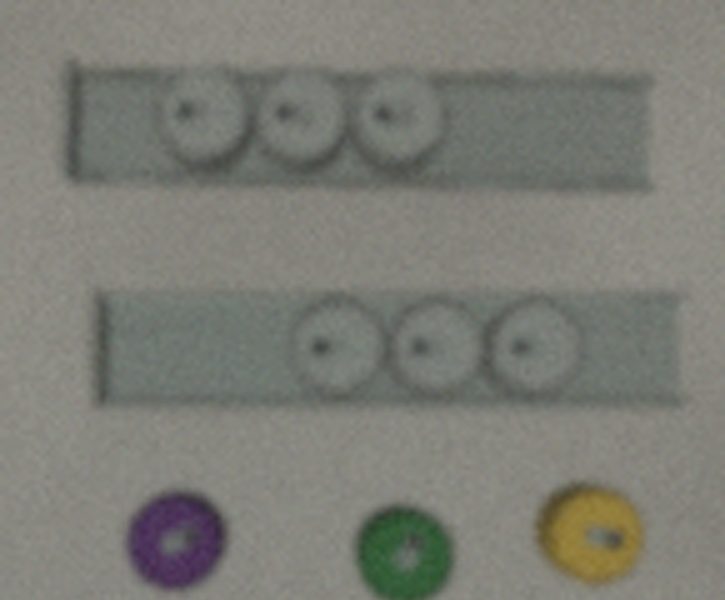

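```bash
python3 - <<'E'
from station import r
from h import *
c=r.get_calibration("top")
f=lambda x,y:(260+(x+.5)/5-.5,185+(y+.5)/5-.5)
for nm,pts,plate,cans in (("far",[(70,72),(70,180),(651,79),(651,186)],[(73,62),(72,183)],[(206,115),(302,116),(399,117)]),("near",[(97,293),(97,402),(682,295),(682,402)],[(101,290),(100,404)],[(338,346),(436,346),(534,347)])):
    Q=[ray(c,f(*q),.03) for q in pts];print(nm,np.round(Q,4).tolist())
    a=(Q[0]+Q[1])/2;b=(Q[2]+Q[3])/2
    print(" len",np.linalg.norm(a-b),"wid",np.linalg.norm(Q[0]-Q[1]),"mid",((a+b)/2).round(4),"yaw",np.degrees(np.arctan2(-(a-b)[0],(a-b)[1])))
    u=(a-b)/np.linalg.norm(a-b);e=(a+b)/2+u*.160
    print(" end",e.round(4),"home third",(e-u*.1325).round(4))
    for q in cans:
        P=ray(c,f(*q),.096);print("  can",P.round(4),"s to end",((e-P)@u).round(4))
# second view
c=r.get_calibration("scene")
p=cv2.imread("pics/scene0.png");cv2.imwrite("pics/crop2.png",cv2.convertScaleAbs(cv2.resize(p[180:300,220:370],None,fx=5,fy=5,interpolation=cv2.INTER_CUBIC),alpha=1.5))
E
```

```text
far [[0.6341, 0.1068, 0.03], [0.5729, 0.1079, 0.03], [0.6219, -0.2209, 0.03], [0.5614, -0.2188, 0.03]]
 len 0.3273837662317193 wid 0.06130180102858211 mid [ 0.5976 -0.0563  0.03  ] yaw -2.074856419779063
 end [0.6034 0.1036 0.03  ] home third [ 0.5986 -0.0288  0.03  ]
  can [0.5996 0.0281 0.096 ] s to end 0.0757
  can [ 0.5977 -0.0236  0.096 ] s to end 0.1273
  can [ 0.5959 -0.0757  0.096 ] s to end 0.1795
near [[0.5087, 0.0939, 0.03], [0.4476, 0.095, 0.03], [0.4996, -0.2341, 0.03], [0.4398, -0.2321, 0.03]]
 len 0.3276320547654717 wid 0.06113750123051415 mid [ 0.4739 -0.0693  0.03  ] yaw -1.4770147395839273
 end [0.4781 0.0906 0.03  ] home third [ 0.4747 -0.0418  0.03  ]
  can [ 0.4736 -0.0398  0.096 ] s to end 0.1305
  can [ 0.4723 -0.0922  0.096 ] s to end 0.1829
  can [ 0.4705 -0.1445  0.096 ] s to end 0.2352
```

View pics/crop2.png

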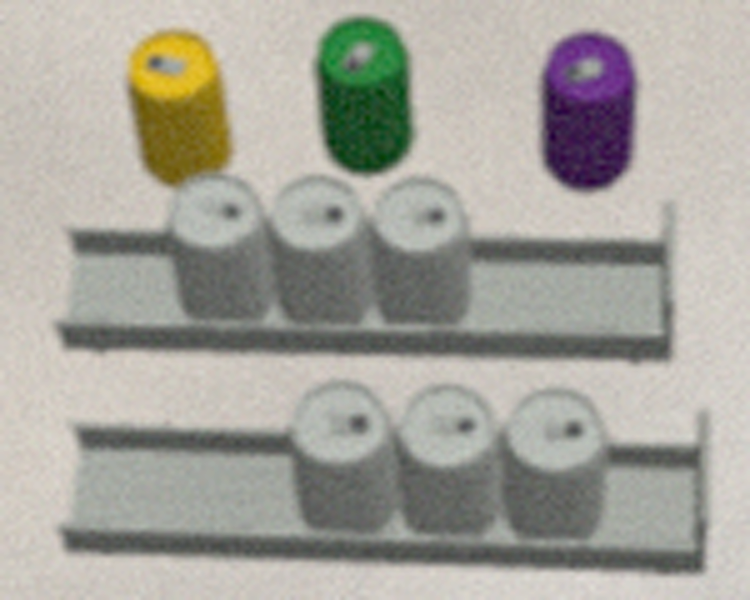

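Near row: first can to plate ≈104 mm; far row ≈49 mm. Both views agree, and rail lengths and widths are within 3 mm of nominal. The near rail's cans are the bare aluminium ones inside the rail; the coloured ones stand loose. I'll shut the gripper and push with the finger sides, jaws across the lane, tips at z≈0.045 so the body clears the can tops.

```bash
cat > go.py <<'E'
from station import r
from h import *
from scipy.spatial.transform import Rotation as Ro
def rel(p,yaw,s=None):
    s=s or r.sense();R=np.array(s['ee_rot']);a=np.radians(yaw)
    y=np.array([-np.cos(a),-np.sin(a),0]);x=np.array([0,0,-1.]);T=np.stack([x,y,np.cross(x,y)],1)
    d=R.T@(np.array(p)-s['tcp_pos'])*100;w=np.degrees(Ro.from_matrix(R.T@T).as_rotvec())/10
    print("shift cm",d.round(2),"turn",w.round(3))
E
python3 - <<'E'
from go import *
rel((.43,.25,.25),-1.5);rel((.4705,-.2043,.22),-1.5)
E
```

```text
shift cm [ -2.79  25.69 -33.52] turn [ 7.403 -0.008 -0.009]
shift cm [  0.29  67.81 -51.03] turn [ 7.403 -0.008 -0.009]
```

>>> {"api": "play_rows", "payload": {"plan": [[[-1.5, 4, -5, 1, 0, 0], [-2, 9, -10, 2, 0, 0], [-2.8, 14, -16, 3, 0, 0], [-2.8, 19, -22, 4, 0, 0], [-2.8, 23, -27, 5, 0, 0]]], "hand": 0}}

```text
time_s: 0.72
tcp_pos: [0.3521, 0.3311, 0.2501]
ee_rot: [[-0.0, -0.926, -0.379], [0.0, -0.379, 0.926], [-1.0, -0.0, 0.0]]
wrist_force: [1.5, 0.6, 0.2]
gripper_width: 0.516
```

```bash
python3 - <<'E'
from go import *
s=r.sense();print(s['tcp_pos'],s['joints'].round(1))
rel((.45,.15,.25),-1.5);rel((.4705,-.2043,.18),-1.5)
E
```

```text
[0.35207965 0.33107288 0.25010733] [ 62.5   6.9 -16.1  -0.  -67.  -40.3]
shift cm [ 1.000e-02 -2.210e+00 -2.047e+01] turn [2.374e+00 1.000e-03 0.000e+00]
shift cm [  7.     9.31 -54.04] turn [2.374e+00 1.000e-03 0.000e+00]
```

>>> {"api": "play_rows", "payload": {"plan": [[[0, -0.5, -6, 0.9, 0, 0], [0, -1, -12, 1.8, 0, 0], [0, -1, -18, 2.37, 0, 0], [0.5, 0.5, -24, 2.37, 0, 0], [1, 2, -30, 2.37, 0, 0]]]}}

```text
time_s: 1.35
tcp_pos: [0.4479, 0.0463, 0.2398]
ee_rot: [[-0.0, -1.0, 0.02], [0.0, 0.02, 1.0], [-1.0, 0.0, 0.0]]
wrist_force: [1.4, -1.3, -0.3]
gripper_width: 0.017
```

```bash
python3 - <<'E'
from go import *
s=r.sense();print(s['tcp_pos'],s['joints'].round(1))
rel((.4705,-.2043,.18),-1.5)
E
```

```text
[0.4479175  0.04628181 0.23977949] [ 26.7   3.9 -21.   -0.  -65.1 -27.8]
shift cm [  5.98  -2.76 -25.01] turn [ 0.035  0.    -0.001]
```

>>> {"api": "play_rows", "payload": {"plan": [[[1, -0.6, -6, 0.03, 0, 0], [2, -1.2, -12, 0.03, 0, 0], [4, -2, -18, 0.03, 0, 0], [6, -2.8, -24, 0.03, 0, 0], [6, -2.8, -25, 0.03, 0, 0]]]}}

```text
time_s: 1.98
tcp_pos: [0.4694, -0.2049, 0.1777]
ee_rot: [[-0.005, -1.0, 0.031], [0.001, 0.031, 1.0], [-1.0, 0.005, 0.001]]
wrist_force: [-0.0, -0.0, -0.1]
gripper_width: 0.003
```

```bash
python3 - <<'E'
from go import *
s=r.sense();print(s['tcp_pos'],s['joints'].round(1))
rel((.4705,-.2043,.045),-1.5,s)
for n in("wrist","top"):
    c=r.get_calibration(n);p,d=r.capture(n);cv2.imwrite(f"pics/{n}1.png",p);np.save(f"pics/{n}1.npy",d)
    import pickle;pickle.dump(c,open(f"pics/{n}1.pkl","wb"))
E
```

```text
[ 0.46943486 -0.204933    0.17770054] [ -5.4  13.5 -18.8  -0.  -57.9   3.7]
shift cm [13.27 -0.17  0.06] turn [-0.025  0.004 -0.028]
```

View pics/wrist1.png

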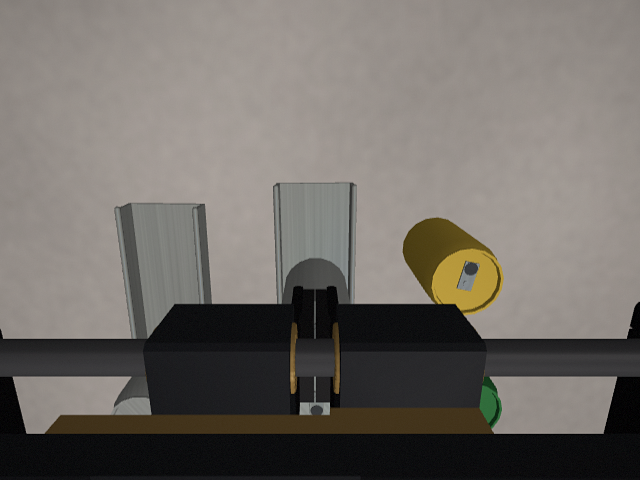

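```bash
python3 - <<'E'
from h import *;import pickle
c=pickle.load(open("pics/wrist1.pkl","rb"))
for P in [(.4705,-.171,.008),(.4705,-.171,.096),(.4694,-.2049,.1777),(.4694,-.2144,.1777),(.371,-.1746,.088)]: print(P,proj(c,P).round())
E
```

```text
(0.4705, -0.171, 0.008) [313. 259.]
(0.4705, -0.171, 0.096) [313. 302.]
(0.4694, -0.2049, 0.1777) [313. 310.]
(0.4694, -0.2144, 0.1777) [313. 290.]
(0.371, -0.1746, 0.088) [462. 288.]
```

View pics/top1.png

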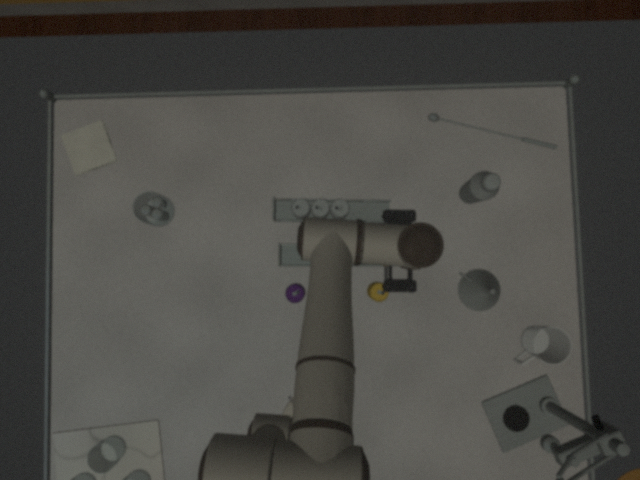

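The wrist view shows the last near can's base edge at v≈260 (predicted 259) and the rail centred under the fingers at u≈315. Clear to descend.

>>> {"api": "play_rows", "payload": {"plan": [[[4, -0.1, 0, 0, 0, 0], [8, -0.1, 0, 0, 0, 0], [11.5, -0.1, 0, 0, 0, 0], [13.3, -0.1, 0, 0, 0, 0], [13.3, -0.1, 0, 0, 0, 0]]]}}

```text
time_s: 2.7
tcp_pos: [0.4716, -0.2008, 0.0466]
ee_rot: [[-0.002, -1.0, 0.023], [0.0, 0.023, 1.0], [-1.0, 0.002, 0.0]]
wrist_force: [-0.6, 0.4, 0.1]
gripper_width: 0.004
```

>>> {"api": "play_rows", "payload": {"plan": [[[0, 0, 0.5, 0, 0, 0], [0, 0, 0.9, 0, 0, 0], [0, 0, 1.3, 0, 0, 0], [0, 0, 1.6, 0, 0, 0], [0, 0, 1.8, 0, 0, 0]]]}}

```text
time_s: 3.32
tcp_pos: [0.4726, -0.1844, 0.0474]
ee_rot: [[0.0, -1.0, 0.025], [-0.001, 0.025, 1.0], [-1.0, -0.0, -0.001]]
wrist_force: [-0.3, -1.1, 1.5]
gripper_width: 0.005
```

```bash
python3 - <<'E'
from go import *
s=r.sense();print(s['tcp_pos'],s['wrist_force'],s['time_s'])
rel((.4738,-.0778,.045),-1.5,s)
E
```

```text
[ 0.47263583 -0.18442234  0.0474146 ] [-0.30348337 -1.14690713  1.51721549] 3.325
shift cm [ 0.24  0.15 10.66] turn [ 0.006 -0.003  0.003]
```

>>> {"api": "play_rows", "payload": {"plan": [[[0.1, 0.1, 0.2, 0, 0, 0], [0.2, 0.15, 0.35, 0, 0, 0], [0.2, 0.15, 0.5, 0, 0, 0], [0.2, 0.15, 0.65, 0, 0, 0], [0.2, 0.15, 0.85, 0, 0, 0]]]}}

```text
time_s: 3.95
tcp_pos: [0.471, -0.1757, 0.045]
ee_rot: [[-0.0, -1.0, 0.026], [0.0, 0.026, 1.0], [-1.0, 0.0, 0.0]]
wrist_force: [-0.1, -2.7, 0.8]
gripper_width: 0.005
```

>>> {"api": "play_rows", "payload": {"plan": [[[0, 0, 0.25, 0, 0, 0], [0, 0, 0.5, 0, 0, 0], [0, 0, 0.75, 0, 0, 0], [0, 0, 1.0, 0, 0, 0], [0, 0, 1.25, 0, 0, 0]]]}}

```text
time_s: 4.58
tcp_pos: [0.4714, -0.1631, 0.045]
ee_rot: [[-0.0, -1.0, 0.026], [0.0, 0.026, 1.0], [-1.0, 0.0, 0.0]]
wrist_force: [0.2, -2.5, 1.1]
gripper_width: 0.003
```

>>> {"api": "play_rows", "payload": {"plan": [[[0, 0, 0.25, 0, 0, 0], [0, 0, 0.5, 0, 0, 0], [0, 0, 0.75, 0, 0, 0], [0, 0, 1.0, 0, 0, 0], [0, 0, 1.25, 0, 0, 0]]]}}

```text
time_s: 5.2
tcp_pos: [0.4717, -0.1506, 0.045]
ee_rot: [[-0.0, -1.0, 0.026], [0.0, 0.026, 1.0], [-1.0, 0.0, 0.0]]
wrist_force: [-0.4, -2.0, -0.1]
gripper_width: 0.007
```

```bash
python3 - <<'E'
from go import *
s=r.sense();print(s['tcp_pos'],s['wrist_force'],s['time_s'])
rel((.4738,-.0778,.045),-1.5,s)
p,d=r.capture("scene");cv2.imwrite("pics/s2.png",cv2.convertScaleAbs(cv2.resize(p[170:300,210:370],None,fx=4,fy=4,interpolation=cv2.INTER_CUBIC),alpha=1.5))
E
```

```text
[ 0.47172731 -0.15059337  0.04502627] [-0.37339662 -1.96019641 -0.05532822] 5.2
shift cm [ 0.   -0.02  7.28] turn [ 0.004  0.    -0.001]
```

View pics/s2.png

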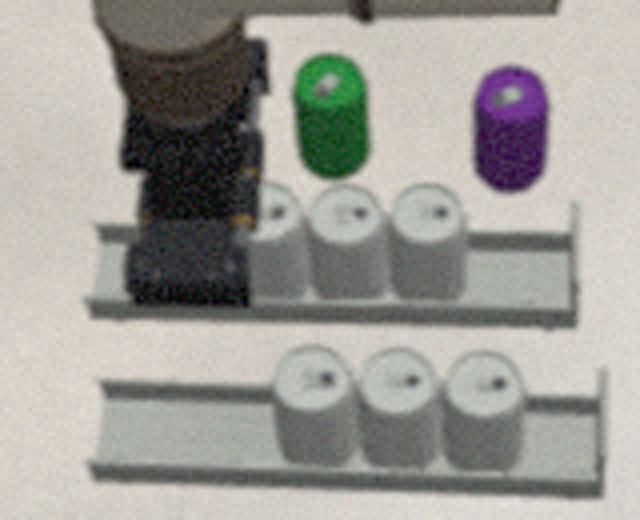

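The train moves together and upright at about 2 N. I keep pushing.

>>> {"api": "play_rows", "payload": {"plan": [[[0, 0, 0.3, 0, 0, 0], [0, 0, 0.6, 0, 0, 0], [0, 0, 0.9, 0, 0, 0], [0, 0, 1.2, 0, 0, 0], [0, 0, 1.5, 0, 0, 0]]]}}

```text
time_s: 5.88
tcp_pos: [0.4721, -0.1356, 0.0451]
ee_rot: [[-0.0, -1.0, 0.026], [0.0, 0.026, 1.0], [-1.0, 0.0, 0.0]]
wrist_force: [0.2, -1.8, 0.1]
gripper_width: 0.003
```

>>> {"api": "play_rows", "payload": {"plan": [[[0, 0, 0.3, 0, 0, 0], [0, 0, 0.6, 0, 0, 0], [0, 0, 0.9, 0, 0, 0], [0, 0, 1.2, 0, 0, 0], [0, 0, 1.5, 0, 0, 0]]]}}

```text
time_s: 6.5
tcp_pos: [0.4725, -0.1206, 0.0451]
ee_rot: [[-0.0, -1.0, 0.026], [0.0, 0.026, 1.0], [-1.0, 0.0, 0.0]]
wrist_force: [-1.1, -2.4, -0.6]
gripper_width: 0.006
```

>>> {"api": "play_rows", "payload": {"plan": [[[0, 0, 0.3, 0, 0, 0], [0, 0, 0.6, 0, 0, 0], [0, 0, 0.9, 0, 0, 0], [0, 0, 1.2, 0, 0, 0], [0, 0, 1.5, 0, 0, 0]]]}}

```text
time_s: 7.12
tcp_pos: [0.4729, -0.1056, 0.0451]
ee_rot: [[-0.0, -1.0, 0.026], [-0.0, 0.026, 1.0], [-1.0, 0.0, -0.0]]
wrist_force: [-0.4, -2.3, -1.3]
gripper_width: 0.005
```

>>> {"api": "play_rows", "payload": {"plan": [[[0, 0, 0.3, 0, 0, 0], [0, 0, 0.6, 0, 0, 0], [0, 0, 0.9, 0, 0, 0], [0, 0, 1.2, 0, 0, 0], [0, 0, 1.5, 0, 0, 0]]]}}

```text
time_s: 7.75
tcp_pos: [0.4733, -0.0906, 0.0451]
ee_rot: [[-0.0, -1.0, 0.026], [-0.0, 0.026, 1.0], [-1.0, 0.0, -0.0]]
wrist_force: [0.1, -0.7, -0.7]
gripper_width: 0.003
```

```bash
python3 - <<'E'
from go import *
s=r.sense();print(s['tcp_pos'],s['wrist_force'],s['time_s'])
rel((.4738,-.0778,.045),-1.5,s)
p,d=r.capture("scene");cv2.imwrite("pics/s3.png",cv2.convertScaleAbs(cv2.resize(p[170:300,210:370],None,fx=4,fy=4,interpolation=cv2.INTER_CUBIC),alpha=1.5))
E
```

```text
[ 0.47330075 -0.0906043   0.04507522] [ 0.10609989 -0.74177461 -0.66724762] 7.75
shift cm [ 0.01 -0.02  1.28] turn [ 0.003 -0.    -0.   ]
```

View pics/s3.png

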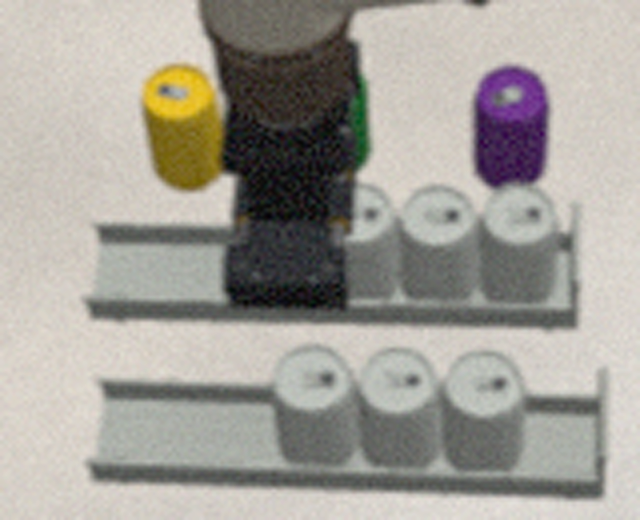

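>>> {"api": "play_rows", "payload": {"plan": [[[0, 0, 0.15, 0, 0, 0], [0, 0, 0.35, 0, 0, 0], [0, 0, 0.5, 0, 0, 0], [0, 0, 0.65, 0, 0, 0], [0, 0, 0.8, 0, 0, 0]]]}}

```text
time_s: 8.43
tcp_pos: [0.4735, -0.0828, 0.0451]
ee_rot: [[0.0, -1.0, 0.026], [-0.0, 0.026, 1.0], [-1.0, -0.0, -0.0]]
wrist_force: [-0.1, -1.3, -0.3]
gripper_width: 0.005
```

>>> {"api": "play_rows", "payload": {"plan": [[[0, 0, 0.1, 0, 0, 0], [0, 0, 0.15, 0, 0, 0], [0, 0, 0.2, 0, 0, 0], [0, 0, 0.25, 0, 0, 0], [0, 0, 0.3, 0, 0, 0]]]}}

```text
time_s: 9.05
tcp_pos: [0.4732, -0.0803, 0.0451]
ee_rot: [[-0.001, -1.0, 0.025], [-0.001, 0.025, 1.0], [-1.0, 0.001, -0.001]]
wrist_force: [-0.9, -6.7, 0.6]
gripper_width: 0.005
```

>>> {"api": "play_rows", "payload": {"plan": [[[0, 0, 0.05, 0, 0, 0], [0, 0, 0.1, 0, 0, 0], [0, 0, 0.15, 0, 0, 0]]]}}

```text
time_s: 9.43
tcp_pos: [0.4725, -0.08, 0.0451]
ee_rot: [[-0.003, -1.0, 0.025], [-0.002, 0.025, 1.0], [-1.0, 0.003, -0.002]]
wrist_force: [-0.6, -12.5, 1.1]
gripper_width: 0.003
```

The force rose from 1 to 12 N and the tool stalled within 3 mm of the predicted home position. I check before backing off.

```bash
python3 - <<'E'
from go import *
p,d=r.capture("scene");cv2.imwrite("pics/s4.png",cv2.convertScaleAbs(cv2.resize(p[190:270,270:370],None,fx=7,fy=7,interpolation=cv2.INTER_CUBIC),alpha=1.5))
E
```

```text
(no output)
```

View pics/s4.png

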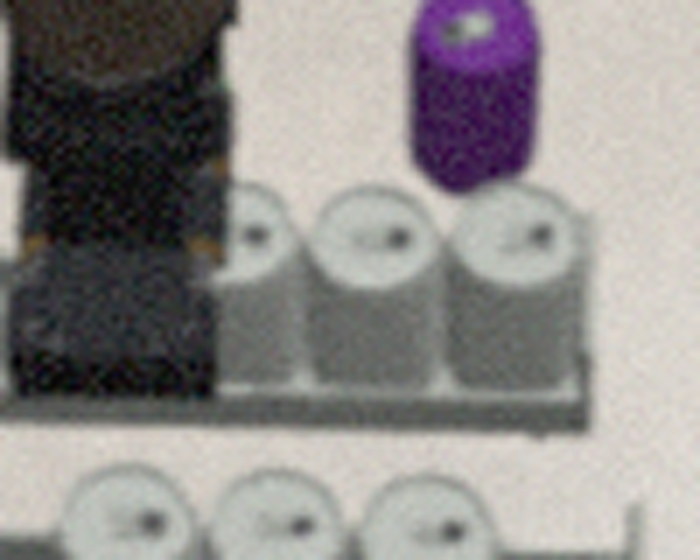

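The first can touches the plate (x≈585), the three cans touch and are upright. I back off and go to the far row.

>>> {"api": "play_rows", "payload": {"plan": [[[0, 0, -0.5, 0, 0, 0], [0, 0, -2, 0, 0, 0], [0, 0, -4, 0, 0, 0], [-3, 0, -5, 0, 0, 0], [-8, 0, -5, 0, 0, 0]]]}}

```text
time_s: 10.1
tcp_pos: [0.4712, -0.1292, 0.1245]
ee_rot: [[-0.004, -1.0, 0.027], [0.0, 0.027, 1.0], [-1.0, 0.004, 0.0]]
wrist_force: [0.0, -0.0, 0.9]
gripper_width: 0.007
```

```bash
python3 - <<'E'
from go import *
s=r.sense();print(s['tcp_pos'],s['wrist_force'],s['time_s'])
rel((.5942,-.1502,.145),-2,s)
rel((.5947,-.1362,.045),-2,s)
E
```

```text
[ 0.47119693 -0.12922835  0.12450881] [ 7.97981418e-04 -1.01262869e-02  9.04833197e-01] 10.1
shift cm [ -2.1  -12.34  -1.76] turn [ 0.044  0.001 -0.025]
shift cm [  7.9  -12.4   -0.36] turn [ 0.044  0.001 -0.025]
```

>>> {"api": "play_rows", "payload": {"plan": [[[-2, -4, -1.5, 0.05, 0, 0], [-2, -8, -1.8, 0.05, 0, 0], [-2, -12.3, -1.8, 0.05, 0, 0], [-2, -12.3, -1.8, 0.05, 0, 0], [-2, -12.3, -1.8, 0.05, 0, 0]]]}}

```text
time_s: 10.72
tcp_pos: [0.5942, -0.1496, 0.1444]
ee_rot: [[-0.001, -0.999, 0.035], [0.0, 0.035, 0.999], [-1.0, 0.001, 0.0]]
wrist_force: [-0.1, 0.5, 0.1]
gripper_width: 0.0
```

```bash
python3 - <<'E'
from go import *
s=r.sense();print(s['tcp_pos'],s['wrist_force'],s['time_s'])
rel((.5942,-.1502,.045),-2,s)
c=r.get_calibration("wrist");p,d=r.capture("wrist");cv2.imwrite("pics/w5.png",p)
for P in [(.594,-.1022,.008),(.594,-.1022,.096)]: print(P,proj(c,P).round())
E
```

```text
[ 0.59419772 -0.14960523  0.1444423 ] [-0.05709077  0.46033661  0.1219758 ] 10.725
shift cm [ 9.94 -0.02 -0.06] turn [ 0.001  0.002 -0.008]
(0.594, -0.1022, 0.008) [316. 288.]
(0.594, -0.1022, 0.096) [316. 347.]
```

View pics/w5.png

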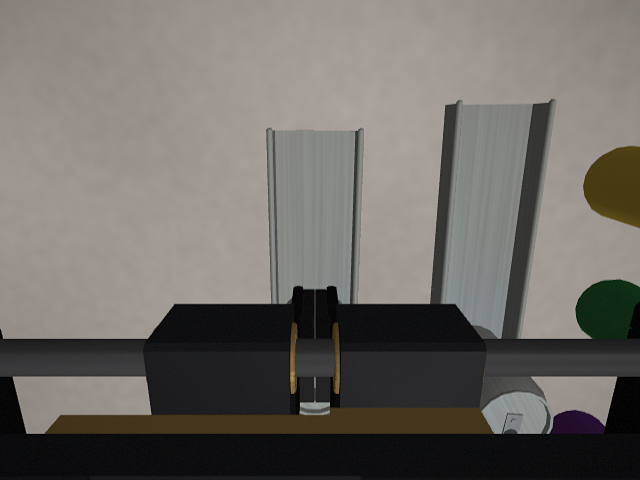

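The wrist view has the far rail centred at u≈315 and the last can's base edge near v≈290 (predicted 288). Descending behind it.

>>> {"api": "play_rows", "payload": {"plan": [[[4, 0, 0, 0, 0, 0], [8, 0, 0, 0, 0, 0], [9.9, 0, 0, 0, 0, 0], [9.9, 0, 0.4, 0, 0, 0], [9.9, 0, 0.8, 0, 0, 0]]]}}

```text
time_s: 11.4
tcp_pos: [0.5957, -0.1413, 0.0475]
ee_rot: [[0.002, -0.999, 0.034], [-0.0, 0.034, 0.999], [-1.0, -0.002, -0.0]]
wrist_force: [0.6, -0.2, 0.5]
gripper_width: 0.005
```

>>> {"api": "play_rows", "payload": {"plan": [[[0, 0, 0.5, 0, 0, 0], [0, 0, 1.0, 0, 0, 0], [0, 0, 1.4, 0, 0, 0], [0, 0, 1.7, 0, 0, 0], [0, 0, 1.9, 0, 0, 0]]]}}

```text
time_s: 12.02
tcp_pos: [0.5958, -0.1222, 0.0461]
ee_rot: [[-0.0, -0.999, 0.034], [-0.0, 0.034, 0.999], [-1.0, 0.0, -0.0]]
wrist_force: [0.1, -0.8, -0.1]
gripper_width: 0.005
```

```bash
python3 - <<'E'
from go import *
s=r.sense();print(s['tcp_pos'],s['wrist_force'],s['time_s'])
rel((.5973,-.0648,.045),-2,s)
E
```

```text
[ 0.59580195 -0.12223381  0.04608277] [ 0.06067321 -0.75267034 -0.05714749] 12.025
shift cm [0.11 0.05 5.75] turn [ 0.004 -0.    -0.   ]
```

>>> {"api": "play_rows", "payload": {"plan": [[[0, 0, 0.3, 0, 0, 0], [0, 0, 0.55, 0, 0, 0], [0.1, 0.05, 0.75, 0, 0, 0], [0.1, 0.05, 0.9, 0, 0, 0], [0.1, 0.05, 1.05, 0, 0, 0]]]}}

```text
time_s: 12.65
tcp_pos: [0.5955, -0.1122, 0.045]
ee_rot: [[-0.0, -0.999, 0.034], [-0.0, 0.034, 0.999], [-1.0, 0.0, -0.0]]
wrist_force: [-0.3, -2.4, -1.0]
gripper_width: 0.006
```

>>> {"api": "play_rows", "payload": {"plan": [[[0, 0, 0.2, 0, 0, 0], [0, 0, 0.45, 0, 0, 0], [0, 0, 0.7, 0, 0, 0], [0, 0, 0.95, 0, 0, 0], [0, 0, 1.2, 0, 0, 0]]]}}

```text
time_s: 13.28
tcp_pos: [0.596, -0.0997, 0.045]
ee_rot: [[-0.0, -0.999, 0.034], [0.0, 0.034, 0.999], [-1.0, 0.0, 0.0]]
wrist_force: [0.1, -2.0, -0.1]
gripper_width: 0.009
```

>>> {"api": "play_rows", "payload": {"plan": [[[0, 0, 0.25, 0, 0, 0], [0, 0, 0.5, 0, 0, 0], [0, 0, 0.75, 0, 0, 0], [0, 0, 1.0, 0, 0, 0], [0, 0, 1.25, 0, 0, 0]]]}}

```text
time_s: 13.9
tcp_pos: [0.5965, -0.0873, 0.045]
ee_rot: [[-0.0, -0.999, 0.034], [0.0, 0.034, 0.999], [-1.0, 0.0, 0.0]]
wrist_force: [0.2, -1.6, -1.2]
gripper_width: 0.005
```

```bash
python3 - <<'E'
from go import *
s=r.sense();print(s['tcp_pos'],s['wrist_force'],s['time_s'])
rel((.5973,-.0648,.045),-2,s)
p,d=r.capture("scene");cv2.imwrite("pics/s6.png",cv2.convertScaleAbs(cv2.resize(p[170:300,210:370],None,fx=4,fy=4,interpolation=cv2.INTER_CUBIC),alpha=1.5))
E
```

```text
[ 0.59645856 -0.08726873  0.04504427] [ 0.24628204 -1.63363805 -1.23324649] 13.9
shift cm [ 0.   -0.01  2.25] turn [ 0.004  0.    -0.001]
```

View pics/s6.png

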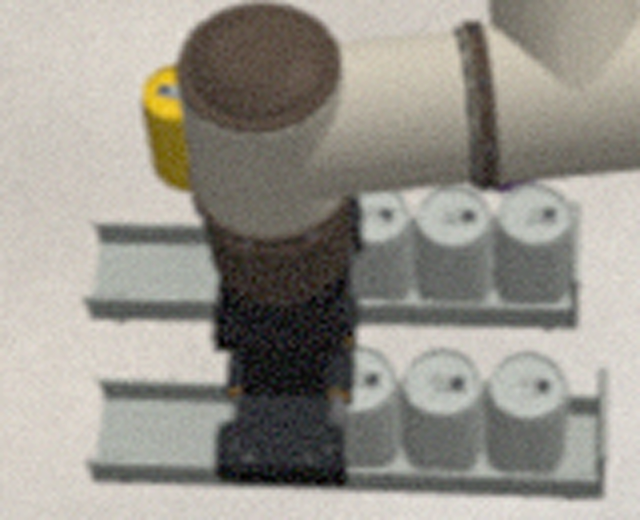

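>>> {"api": "play_rows", "payload": {"plan": [[[0, 0, 0.25, 0, 0, 0], [0, 0, 0.5, 0, 0, 0], [0, 0, 0.75, 0, 0, 0], [0, 0, 1.0, 0, 0, 0], [0, 0, 1.25, 0, 0, 0]]]}}

```text
time_s: 14.58
tcp_pos: [0.5969, -0.0748, 0.0451]
ee_rot: [[-0.0, -0.999, 0.034], [-0.0, 0.034, 0.999], [-1.0, 0.0, -0.0]]
wrist_force: [0.7, -2.7, -0.3]
gripper_width: 0.004
```

>>> {"api": "play_rows", "payload": {"plan": [[[0, 0, 0.15, 0, 0, 0], [0, 0, 0.25, 0, 0, 0], [0, 0, 0.35, 0, 0, 0], [0, 0, 0.45, 0, 0, 0], [0, 0, 0.55, 0, 0, 0]]]}}

```text
time_s: 15.2
tcp_pos: [0.5971, -0.0694, 0.0451]
ee_rot: [[0.0, -0.999, 0.034], [0.0, 0.034, 0.999], [-1.0, -0.0, 0.0]]
wrist_force: [0.2, -1.8, -0.3]
gripper_width: 0.005
```

>>> {"api": "play_rows", "payload": {"plan": [[[0, 0, 0.1, 0, 0, 0], [0, 0, 0.15, 0, 0, 0], [0, 0, 0.2, 0, 0, 0], [0, 0, 0.25, 0, 0, 0]]]}}

```text
time_s: 15.7
tcp_pos: [0.5971, -0.0671, 0.0451]
ee_rot: [[-0.0, -0.999, 0.034], [-0.0, 0.034, 0.999], [-1.0, 0.0, -0.0]]
wrist_force: [-0.0, -3.3, -1.1]
gripper_width: 0.007
```

Force is just starting to rise, so I creep on.

>>> {"api": "play_rows", "payload": {"plan": [[[0, 0, 0.05, 0, 0, 0], [0, 0, 0.1, 0, 0, 0], [0, 0, 0.15, 0, 0, 0]]]}}

```text
time_s: 16.08
tcp_pos: [0.5968, -0.0668, 0.0451]
ee_rot: [[-0.001, -0.999, 0.034], [-0.002, 0.034, 0.999], [-1.0, 0.001, -0.002]]
wrist_force: [0.1, -8.7, -0.1]
gripper_width: 0.004
```

>>> {"api": "play_rows", "payload": {"plan": [[[0, 0, 0.05, 0, 0, 0], [0, 0, 0.1, 0, 0, 0]]]}}

```text
time_s: 16.32
tcp_pos: [0.5966, -0.0667, 0.0452]
ee_rot: [[-0.002, -0.999, 0.035], [-0.003, 0.035, 0.999], [-1.0, 0.002, -0.003]]
wrist_force: [-0.3, -12.0, 0.7]
gripper_width: 0.007
```

```bash
python3 - <<'E'
from go import *
s=r.sense();print(s['tcp_pos'],s['wrist_force'],s['time_s'])
p,d=r.capture("scene");cv2.imwrite("pics/s7.png",cv2.convertScaleAbs(cv2.resize(p[200:300,260:370],None,fx=6,fy=6,interpolation=cv2.INTER_CUBIC),alpha=1.5))
E
```

```text
[ 0.59657825 -0.06672988  0.04523894] [ -0.32390117 -12.00277805   0.66857104] 16.325
```

View pics/s7.png

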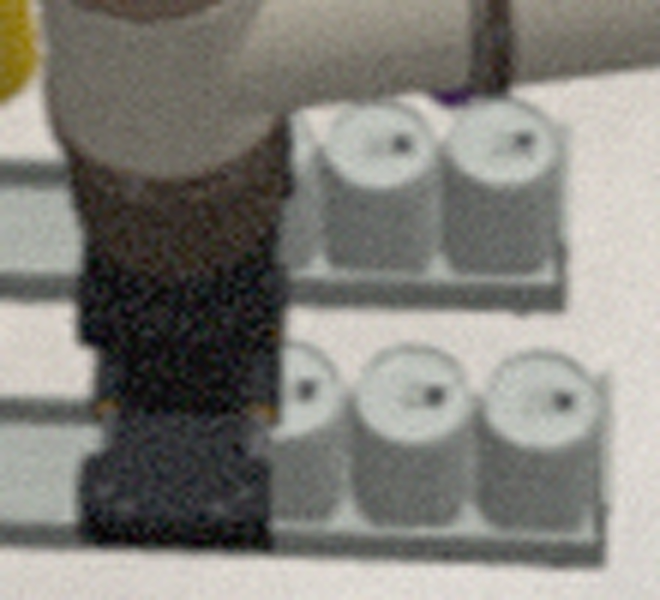

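The far row is stalled at its plate with 12 N and within 2 mm of the prediction. I back off and lift, then move clear for a top view.

>>> {"api": "play_rows", "payload": {"plan": [[[0, 0, -0.4, 0, 0, 0], [0, 0, -1.5, 0, 0, 0], [0, 0, -4, 0, 0, 0], [-2, 0, -8, 0, 0, 0], [-7, 0, -11, 0, 0, 0]]]}}

```text
time_s: 17.0
tcp_pos: [0.5917, -0.1753, 0.1133]
ee_rot: [[-0.006, -0.999, 0.035], [0.001, 0.035, 0.999], [-1.0, 0.006, 0.001]]
wrist_force: [0.5, 0.0, -0.2]
gripper_width: 0.006
```

>>> {"api": "play_rows", "payload": {"plan": [[[-6, 2, -3, 0, 0, 0], [-12, 5, -7, 0, 0, 0], [-16, 8, -11, 0, 0, 0], [-18, 11, -14, 0, 0, 0], [-18, 11, -14, 0, 0, 0]]]}}

```text
time_s: 17.62
tcp_pos: [0.478, -0.3128, 0.2989]
ee_rot: [[0.007, -0.999, 0.037], [-0.002, 0.037, 0.999], [-1.0, -0.007, -0.002]]
wrist_force: [1.2, -0.6, -1.2]
gripper_width: 0.003
```

```bash
python3 - <<'E'
from go import *
s=r.sense();print(s['tcp_pos'],s['wrist_force'],s['time_s'])
p,d=r.capture("top");cv2.imwrite("pics/t8.png",p)
cv2.imwrite("pics/t8c.png",cv2.convertScaleAbs(cv2.resize(p[185:310,260:405],None,fx=5,fy=5,interpolation=cv2.INTER_CUBIC)[:600],alpha=1.5))
p,d=r.capture("scene");cv2.imwrite("pics/s8.png",p)
E
```

```text
[ 0.47796298 -0.31281237  0.29886963] [ 1.18515296 -0.57470666 -1.21306251] 17.625
```

View pics/t8c.png

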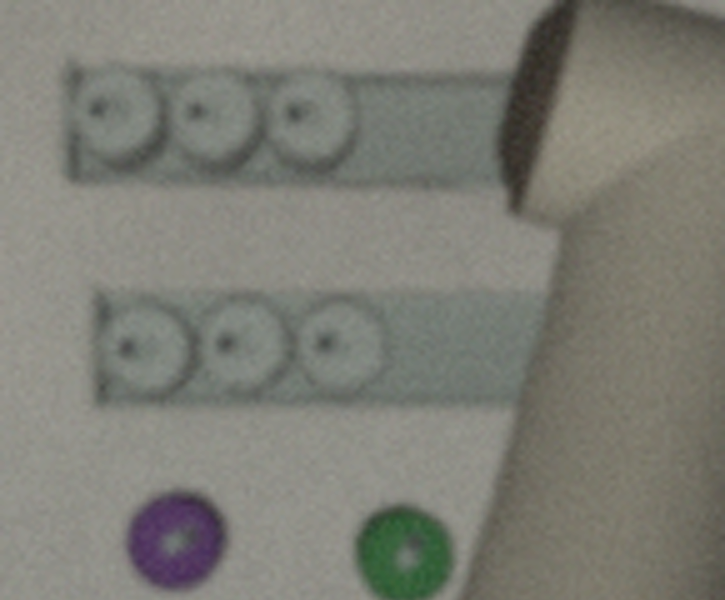

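View pics/s8.png

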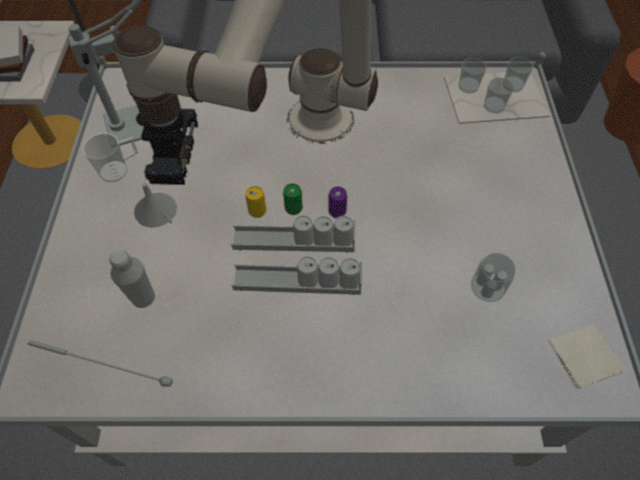

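Bystanders are unmoved in the scene view and both rows are at their plates. I take one close wrist look from beyond the end plates to check for gaps.

```bash
python3 - <<'E'
from go import *
rel((.53,.18,.30),-1.5)
E
```

```text
shift cm [-0.41 -3.39 49.25] turn [-0.055  0.002  0.011]
```

>>> {"api": "play_rows", "payload": {"plan": [[[0, -0.5, 6, 0, 0, 0], [0, -1, 12, 0, 0, 0], [0, -1.5, 18, 0, 0, 0], [0, -2, 24, 0, 0, 0], [0, -2.5, 30, 0, 0, 0]]]}}

```text
time_s: 18.35
tcp_pos: [0.5138, -0.0082, 0.2935]
ee_rot: [[-0.003, -0.999, 0.032], [0.0, 0.032, 0.999], [-1.0, 0.003, -0.0]]
wrist_force: [1.2, 0.7, -0.2]
gripper_width: 0.007
```

>>> {"api": "play_rows", "payload": {"plan": [[[0, -0.3, 6, 0, 0, 0], [0, -0.6, 12, 0, 0, 0], [0, -0.9, 18, 0, 0, 0], [0, -0.9, 19, 0, 0, 0], [0, -0.9, 19, 0, 0, 0]]]}}

```text
time_s: 18.98
tcp_pos: [0.5289, 0.1794, 0.2934]
ee_rot: [[-0.003, -1.0, 0.031], [-0.001, 0.031, 1.0], [-1.0, 0.003, -0.002]]
wrist_force: [-0.2, 0.9, 0.1]
gripper_width: 0.004
```

```bash
python3 - <<'E'
from go import *
import pickle
s=r.sense();print(s['tcp_pos'],s['time_s'])
c=r.get_calibration("wrist");pickle.dump(c,open("pics/w9.pkl","wb"))
p,d=r.capture("wrist");cv2.imwrite("pics/w9.png",p)
E
```

```text
[0.52888675 0.17940017 0.29340525] 18.975
```

View pics/w9.png

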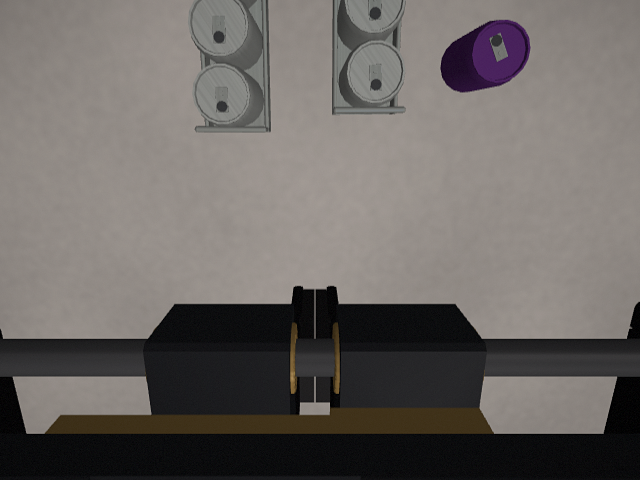

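Both first cans sit at their plates (v≈128 and 108). I shift 9 cm back to get all six in view.

>>> {"api": "play_rows", "payload": {"plan": [[[-2, 0, -5, 0, 0, 0], [-4, 0, -8, 0, 0, 0], [-4, 0, -8, 0, 0, 0], [-4, 0, -8, 0, 0, 0]]]}}

```text
time_s: 19.52
tcp_pos: [0.5264, 0.0974, 0.3345]
ee_rot: [[-0.001, -0.999, 0.036], [0.0, 0.036, 0.999], [-1.0, 0.001, 0.0]]
wrist_force: [-0.7, -0.3, -0.6]
gripper_width: 0.005
```

```bash
python3 - <<'E'
from go import *
import pickle
s=r.sense();print(s['tcp_pos'],s['time_s'])
c=r.get_calibration("wrist");pickle.dump(c,open("pics/w10.pkl","wb"))
p,d=r.capture("wrist");cv2.imwrite("pics/w10f.png",p);cv2.imwrite("pics/w10.png",cv2.resize(p[:270,130:490],None,fx=2.2,fy=2.2,interpolation=cv2.INTER_CUBIC))
E
```

```text
[0.52636417 0.09741757 0.33447091] 19.525
```

View pics/w10.png

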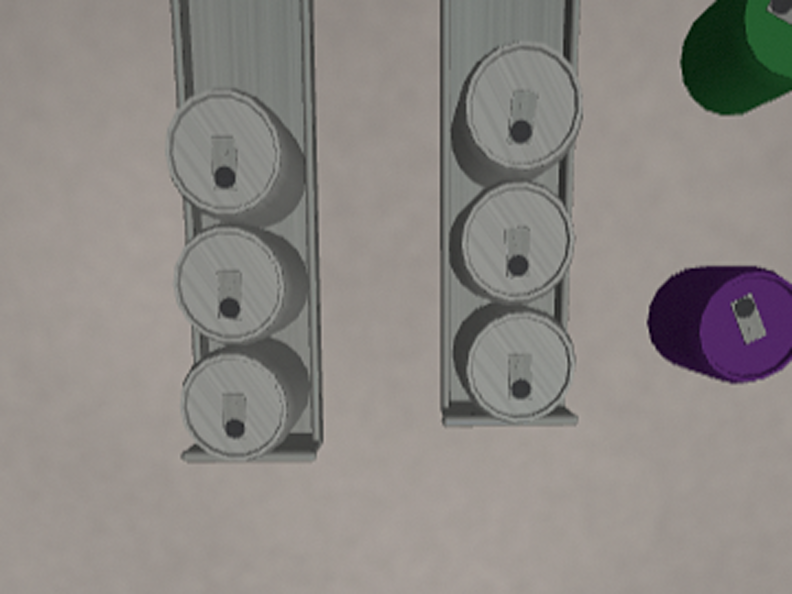

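```bash
python3 - <<'E'
from h import *;import pickle
c=pickle.load(open("pics/w10.pkl","rb"))
f=lambda q:(130+(q[0]+.5)/2.2-.5,(q[1]+.5)/2.2-.5)
for n,C,pl in(("near",[(523,104),(518,241),(519.5,364)],(519,416)),("far",[(224,152),(230,283.5),(234,403)],(240,452))):
    P=[ray(c,f(q),.096) for q in C];e=ray(c,f(pl),.063)
    print(n,np.round(P,4).tolist(),"gaps",[round(np.linalg.norm(a-b),4) for a,b in zip(P,P[1:])],"plate",e.round(4),"d",round(e[1]-P[2][1],4))
E
```

```text
near [[0.4734, -0.044, 0.096], [0.4753, 0.009, 0.096], [0.4745, 0.0607, 0.096]] gaps [np.float64(0.0531), np.float64(0.0517)] plate [0.4707 0.0891 0.063 ] d 0.0284
far [[0.5969, -0.0301, 0.096], [0.5992, 0.0223, 0.096], [0.602, 0.0736, 0.096]] gaps [np.float64(0.0524), np.float64(0.0514)] plate [0.6077 0.1022 0.063 ] d 0.0286
```

Third can to plate measures 133.1 mm on the near row and 132.3 mm on the far row, against 132.5 nominal. Neighbouring cans are 51–53 mm apart, so they touch within the reading error. The robot is clear, so I hand in.

```bash
python3 - <<'E'
from station import r
print(r.finish_job(), r.sense()['time_s'])
E
```

```text
the job is handed in; nothing more can be done
the job is handed in; nothing more can be done
```

I pushed both rows home as trains with the shut fingers, near row first, then far, and handed the job in at about 20 s of the 51 s allowed. The push took about 2 N along the lane, and each row stalled at about 12 N when it met its end plate.

**Last checks (wrist and scene views, arm clear):**
- **Distance to plate:** the third can measured 133 mm from the plate on the near row and 132 mm on the far row; 132.5 mm is the target.
- **Cans touching:** centres measured 51–53 mm apart on both rows, and all six cans were upright. Readings below the 53 mm can diameter are pixel-reading error.
- **Bystanders:** by eye in the scene view, the shaker, cap jar, funnel and coloured look-alike cans had not moved.

**One disagreement:** the first can's centre to the plate read about 28.5 mm on both rows, where 26.5 mm is expected. I put this down to reading the plate's folded top edge. The stall forces and the third-can distances both say the rows are home.

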